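# Reverse the wide rasp plate on its pins

### The job

Two rasp plates stand upright on pinned stands, each with its studded face to the robot's right. Lift the wide plate clear of its pins, turn it back to front so that its studded face looks to the robot's left, and set it down again on the same stand, fully home over both pins. Leave the narrow plate where it stands, and let go at the end.

Things in the scene. Friction and masses are not known exactly. Their poses are not given: they have to be found in the camera images.
- wide_grip (a point): Centre of the grip block topping the wide rasp plate: block 16 mm thick (x), 56 wide (y), 30 high, pinched from above across its thickness. Loose plate on edge, 0.3 kg, 140 mm wide, 143 high, 6 mm aluminium, studs on one face, ribs on the other. This point is 128 mm above its underside. Axes: x normal to the plate, out of the studded face; y along the width; z up.
- wide_studs (a point): Centre of the wide plate's studded face, 6 mm from its mid-plane, 60 mm above its underside; axes as wide_grip. Along the lower edge is a foot rail 30 mm thick, 28 high, with four holes open below at y = -48, -20, 20, 48 mm, each 17 mm (y) by 18 (x), 28 deep: it fits the pins either face forward when centred on the stand.
- wide_seat (a point): Centre of the top face of the wide plate's fixed stand, a pale green slab 70 mm (x) by 170 (y), 14 thick. x points to the robot's left and ahead (0.85 to 1.25 rad left of straight ahead), y along the slab, z up. Two upright pins 23 mm high: 10 mm thick at y = -48 mm, 7 mm at y = 20. Seated, the plate's underside rests on it, centred here, width along y; its studs start facing -x.
- narrow_grip (a point): Centre of a like grip block on the narrow rasp plate, a bystander 88 mm wide and 143 high on a narrower stand of its own, to be left alone. The two stands may swap places.

How it is judged:
On the way:
1. the wide plate is lifted clear of its pins (at least 35 mm above its seat) (z of wide_grip in the frame of wide_seat above 0.163 m), for 0.2 s.
At the end, for the whole second after the job is handed in: The wide plate stands upright on its own stand with the studded face to the robot's left, down over both pins (within 5 mm of fully home), centred within 12 mm and square to the stand within 11 degrees; the narrow plate is within 15 mm of where it began (horizontal distance between wide_grip and wide_seat below 0.012 m and z of wide_grip in the frame of wide_seat below 0.133 m and angle between the x axis of wide_grip and the x axis of wide_seat, either way round below 0.19 rad and angle between wide_grip's own z axis and vertical below 0.1 rad and x of wide_studs in the frame of wide_seat above 0 m and distance of narrow_grip from where it was at the start of the episode below 0.015 m); the robot touches nothing.
It fails at once if the narrow plate is moved by more than 15 mm (distance of narrow_grip from where it was at the start of the episode above 0.015 m).
It also fails if it takes over 42 s, if anything falls off the work surface, if the arm or the gripper's body presses on something with over 40 N, if the wrist force passes 120 N, or if a joint passes its speed limit or range.

### The arm

A 6-joint arm with a two-finger parallel gripper is mounted at the origin on the work surface. World frame = base frame: x ahead of the robot, y to its left, z up, the work surface at z = 0. Lengths are in m, angles in rad, forces in N, time in s.
With the tool pointing down it reaches from about 0.35 to 0.775 m from the base axis. Payload 5.5 kg.
Tool frame: the origin (TCP) lies midway between the tips of the shut fingers; the grasp point (between the pads) lies 19 mm behind it; z points along the fingers, x is the direction in which the jaws open and shut, and the axes are right-handed (so a half turn about z gives the same grasp; the last joint's range is limited). The gripper opens to 85 mm and grips with 20 to 120 N. Pads are 22 mm wide; open, the fingers measure 114 mm over their backs; the gripper's body (76 mm by 85 mm) begins 54 mm behind the grasp point. The pads swing forward as they close: fully open they stand 13 mm farther back than shut.
Start: joints at [-1.412, 0.313, 0.046, 1.304, 0, 1.431], TCP at [0.169, -0.55, 0.231] pointing down, gripper open.
Joint ranges: [-2.76, 2.76], [-0.86, 1.69], [-1.03, 1.26], [-2.2, 2.34], [-1.47, 1.5], [-3.14, 3.14]. Speed limits (rad/s): [2.57, 2.57, 3.14, 3.14, 3.14, 3.14].

### API

Orientations are given as a unit quaternion [w, x, y, z].
In Python, from workcell import env gives the robot as it stands.
- The arm moves only by the tool servo_tool, never from a script. Its argument "targets" is a list of rows, each an object with "xyz": the shift along the tool's x, y, z in m, a list of three; "twist": the turn, a rotation vector about the tool's x, y, z in rad, a list of three; "jaw": the opening, from 0 (shut) to 1 (fully open). A call has 1 to 12 rows; each row is the pose to reach, as a shift and turn from the pose commanded when the call began, along the tool's axes at that moment; what a row does not reach only later rows make up. A row lasts 1/12 s, in which the tool goes at most 41.7 mm and 7.16 degrees, less where a joint would pass 70% of its speed; a pose out of reach is approached as far as the arm can. A call with a gripper value outside its range is refused whole. The fingers move at their own pace and stop on an object; "squeeze" is the grip in N (left out, the last holds). Time passes only in rows, so rows that repeat a pose let the fingers close. It gives the time, the measured TCP pose, the force and the opening at its end, in the units of the state.
- env.get_state(): the state, without advancing time (a new reading comes with each control period).
- env.read_camera(name): name is "scene" or "top" or "wrist"; returns a dict with "color" (480x640x3 uint8, red, green, blue), "depth" (480x640 float32, m along the optical axis (not along the pixel's ray), 0 where there is no reading), "fx", "fy", "cx", "cy" (pixels), "eye" and "attitude" of the camera in the world. Camera axes: x right, y down, z forward; pixel columns grow to the right and rows downward; lengths in m; the calibration is good to about 2 mm. A picture is of the moment at which its call begins.
- env.hand_in(): hands the job in, once; it reports no verdict.
The state is a dict: "clock": time; "joint_pos": joint angles; "qvel": joint speeds; "tau": joint torques, N m; "tcp_pos": TCP position; "orientation": TCP orientation; "wrist_force": force on the tool from outside, world axes, zero at the start; "ft_torque": the same for the moment, N m; "finger_gap": finger opening in m.
Only numpy, scipy, OpenCV 4.12 (cv2) and the standard library are available. Lean on these libraries where they do the work, as an engineer would, in place of code of your own. Each camera call takes 0.05 s, during which the arm holds its last target. There are 200 camera calls.

## Working session

There is one attempt and no reset: what is moved stays moved. The work goes in short steps, Python scripts to look and compute and a tool call to move; the robot and the scene stay as the last step left them, time stands still between calls to the robot, and variables do not carry over. Pictures are saved under pics/ and viewed, about 8 in all and at most 12, crops included, and the job is handed in when it is done.

Besides the shell and the picture viewer there is one more tool, called after "Request:" by a JSON object that holds its "fn" and its "kwargs". servo_tool: Moves the arm, as the interface text tells. Its arguments: {"type":"object","properties":{"targets":{"type":"array","items":{"type":"object","properties":{"xyz":{"type":"array","items":{"type":"number"}},"twist":{"type":"array","items":{"type":"number"}},"jaw":{"type":"number"}}}},"squeeze":{"type":"number"}},"required":["targets"]}

```bash
mkdir -p pics; ls
cat > h.py <<'E'
import numpy as np, cv2
from scipy.spatial.transform import Rotation as R
from workcell import env
def q2R(q): return R.from_quat([q[1],q[2],q[3],q[0]]).as_matrix()
def cam(n):
    c=env.read_camera(n); a=np.array(c['attitude'],float)
    c['R']=q2R(a) if a.size==4 else a.reshape(3,3); return c
def cloud(c):
    v,u=np.mgrid[:480,:640]; d=c['depth']
    p=np.stack([(u-c['cx'])/c['fx']*d,(v-c['cy'])/c['fy']*d,d],-1)
    return p@c['R'].T+np.array(c['eye'])
def save(n,im): cv2.imwrite('pics/'+n,cv2.cvtColor(im,cv2.COLOR_RGB2BGR))
E
python3 - <<'E'
from h import *
s=env.get_state(); print(s)
for n in('scene','top'):
    c=cam(n); print(n,c['eye'],c['attitude'],c['fx']); save(n+'0.png',c['color']); np.save('pics/'+n+'0.npy',c)
E
```

```text
pics
{'clock': 0.0, 'joint_pos': array([-1.41159813e+00,  3.14003027e-01,  4.49534115e-02,  1.30362816e+00,
        2.60941482e-05,  1.43119261e+00]), 'qvel': array([-0.00020018,  0.00046138, -0.00238435,  0.00140865,  0.00145395,
        0.00029084]), 'tau': array([ 1.26675921e-03, -4.80626822e+01,  2.98532850e+01,  1.93523598e-02,
       -6.89073750e-05, -2.53876173e-07]), 'tcp_pos': array([ 0.16917657, -0.54898959,  0.23039695]), 'orientation': array([-6.67958297e-04,  8.04479413e-01, -5.93979789e-01, -6.62541714e-04]), 'wrist_force': array([ 0.28244115, -0.6608681 , -0.30835418]), 'ft_torque': array([ 0.01967663, -0.01652489,  0.0123439 ]), 'finger_gap': 0.08550470493269963}
scene [0.98583236 0.26877536 0.63406862] [-0.19964532  0.45810038  0.79942769 -0.33346838] 515.0572394940115
top [0.49841193 0.01551502 0.85857555] [-0.01932804  0.70818377 -0.70529496  0.02571375] 497.5014128090514
```

View pics/top0.png

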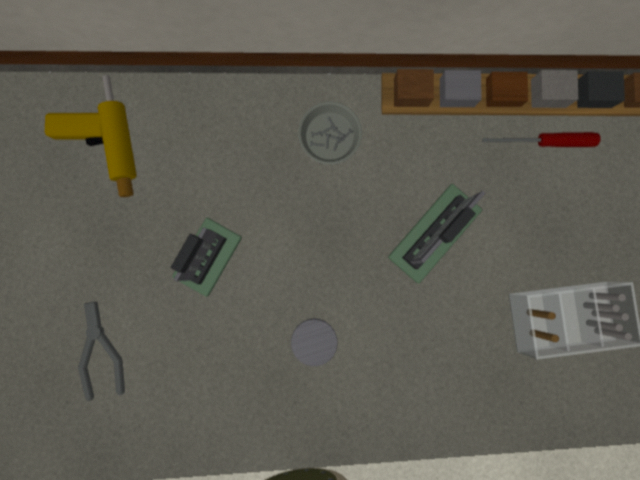

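View pics/scene0.png

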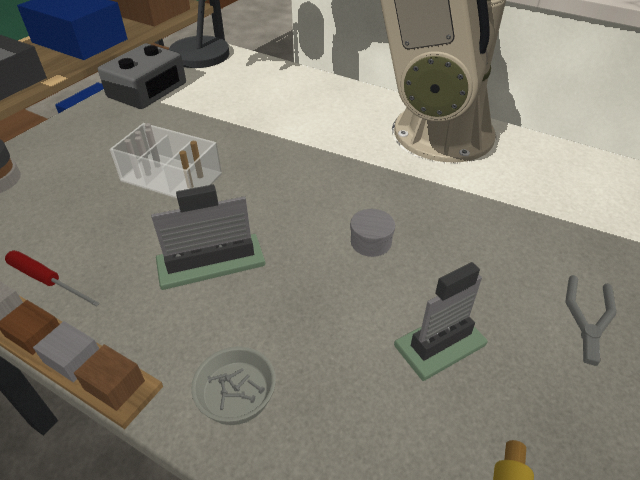

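The wide plate is at about (435,232) in the top view, near the right side of the robot. The narrow one is at (205,256). I'll measure the slab and the block next.

```bash
cat >> h.py <<'E'
def onplane(c,px,z):
    px=np.atleast_2d(px).astype(float)
    r=np.c_[(px[:,0]-c['cx'])/c['fx'],(px[:,1]-c['cy'])/c['fy'],np.ones(len(px))]@c['R'].T
    e=np.array(c['eye']); return e+r*((z-e[2])/r[:,2])[:,None]
def rect(P):
    (x,y),(w,h),_=r=cv2.minAreaRect((P[:,:2]*1000).astype(np.float32)); b=cv2.boxPoints(r)
    e=max((b[1]-b[0],b[2]-b[1]),key=np.linalg.norm); a=np.arctan2(e[1],e[0])
    th=(a-np.pi/2+np.pi/2)%np.pi-np.pi/2   # normal direction
    th=(a+np.pi/2)%np.pi
    return np.round([x,y],1),np.round(sorted([w,h]),1),round(th,4)
def slabs(c):
    h=cv2.cvtColor(c['color'],cv2.COLOR_RGB2HSV)
    m=cv2.inRange(h,(50,40,60),(85,160,255)); out=[]
    cs,_=cv2.findContours(m,cv2.RETR_EXTERNAL,cv2.CHAIN_APPROX_NONE)
    for k in cs:
        if cv2.contourArea(k)>300 : out.append(rect(onplane(c,k[:,0],0.014)))
    return out
def blocks(c,lo=.148,hi=.17):
    P=cloud(c); m=((P[...,2]>lo)&(P[...,2]<hi)&(c['depth']>0)&(abs(P[...,1])<.5)&(P[...,0]>.3)&(P[...,0]<.75)).astype(np.uint8)
    n,l,st,_=cv2.connectedComponentsWithStats(m)
    return [(rect(P[l==i]),round(float(np.median(P[l==i][:,2])),4),st[i,4]) for i in range(1,n) if st[i,4]>40]
E
python3 - <<'E'
from h import *
for n in('scene','top'):
    c=np.load('pics/'+n+'0.npy',allow_pickle=True).item()
    print(n,'slabs',*slabs(c),sep='\n '); print('blocks',*blocks(c),sep='\n ')
E
```

```text
scene
 slabs
 (array([538. , 199.5]), array([ 71.9, 120.9]), np.float32(1.0611))
 (array([ 580.5, -185.8]), array([ 77.8, 168. ]), np.float32(0.8515))
 (array([  103.2, -1327.5]), array([ 80.8, 343.7]), np.float32(2.5247))
blocks
 ((array([ 576.6, -188.7]), array([18.7, 55.8]), np.float32(0.8325)), 0.1558, np.int32(421))
 ((array([533. , 198.3]), array([17.4, 57.7]), np.float32(1.0596)), 0.1561, np.int32(573))
top
 slabs
 (array([531.9, 199.3]), array([ 70.9, 116.7]), np.float32(1.0609))
 (array([ 573.8, -189.2]), array([ 70.2, 170.3]), np.float32(0.855))
blocks
 ((array([ 574.5, -188.5]), array([16.3, 56.3]), np.float32(0.8393)), 0.1577, np.int32(481))
 ((array([532.2, 198.9]), array([16.8, 55.9]), np.float32(1.0642)), 0.1581, np.int32(506))
```

```bash
cat >> h.py <<'E'
def go(x,y,z,yaw):
    s=env.get_state(); T=q2R(s['orientation']); p=s['tcp_pos']
    G=np.c_[[np.cos(yaw),np.sin(yaw),0],[np.sin(yaw),-np.cos(yaw),0],[0,0,-1]]
    print('xyz',np.round(T.T@(np.array([x,y,z])-p),4),'twist',np.round(R.from_matrix(T.T@G).as_rotvec(),4),'tcp',np.round(p,4),
      'yaw',round(np.arctan2(T[1,0],T[0,0]),4),'j',np.round(s['joint_pos'],2),'F',np.round(s['wrist_force'],1),'gap',round(s['finger_gap'],4),'t',round(s['clock'],2))
E
python3 -c "
from h import *
go(.5742,-.1888,.23,.85)"
```

```text
xyz [-0.2251 -0.4931  0.001 ] twist [-1.900e-03  7.000e-04 -2.122e+00] tcp [ 0.1692 -0.5491  0.2305] yaw -1.272 j [-1.41  0.31  0.05  1.3  -0.    1.43] F [-0.2  0.5 -1. ] gap 0.0851 t 0.1
```

Request:
{"fn": "servo_tool", "kwargs": {"targets": [{"xyz": [-0.225, -0.493, 0.0], "twist": [0, 0, -2.122], "jaw": 0.7}, {"xyz": [-0.225, -0.493, 0.0], "twist": [0, 0, -2.122], "jaw": 0.7}, {"xyz": [-0.225, -0.493, 0.0], "twist": [0, 0, -2.122], "jaw": 0.7}, {"xyz": [-0.225, -0.493, 0.0], "twist": [0, 0, -2.122], "jaw": 0.7}, {"xyz": [-0.225, -0.493, 0.0], "twist": [0, 0, -2.122], "jaw": 0.7}, {"xyz": [-0.225, -0.493, 0.0], "twist": [0, 0, -2.122], "jaw": 0.7}, {"xyz": [-0.225, -0.493, 0.0], "twist": [0, 0, -2.122], "jaw": 0.7}, {"xyz": [-0.225, -0.493, 0.0], "twist": [0, 0, -2.122], "jaw": 0.7}, {"xyz": [-0.225, -0.493, 0.0], "twist": [0, 0, -2.122], "jaw": 0.7}, {"xyz": [-0.225, -0.493, 0.0], "twist": [0, 0, -2.122], "jaw": 0.7}, {"xyz": [-0.225, -0.493, 0.0], "twist": [0, 0, -2.122], "jaw": 0.7}, {"xyz": [-0.225, -0.493, 0.0], "twist": [0, 0, -2.122], "jaw": 0.7}]}}

```text
clock: 1.1
tcp_pos: [0.5439, -0.2154, 0.231]
orientation: [-0.0, 0.993, 0.117, -0.0]
wrist_force: [0.9, -1.5, -0.1]
finger_gap: 0.0598
```

```bash
python3 -c "
from h import *
go(.5742,-.1888,.23,.85)"
```

```text
xyz [ 0.0356 -0.0188  0.001 ] twist [-3.000e-04  4.000e-04 -6.157e-01] tcp [ 0.5439 -0.2154  0.231 ] yaw 0.2343 j [-0.51  0.33  0.07  1.31 -0.    0.82] F [ 0.9 -1.5 -0.1] gap 0.0598 t 1.1
```

Request:
{"fn": "servo_tool", "kwargs": {"targets": [{"xyz": [0.02, -0.01, 0.0], "twist": [0, 0, -0.6], "jaw": 0.7}, {"xyz": [0.02, -0.01, 0.0], "twist": [0, 0, -0.6], "jaw": 0.7}, {"xyz": [0.02, -0.01, 0.0], "twist": [0, 0, -0.6], "jaw": 0.7}, {"xyz": [0.02, -0.01, 0.0], "twist": [0, 0, -0.6], "jaw": 0.7}, {"xyz": [0.02, -0.01, 0.0], "twist": [0, 0, -0.6], "jaw": 0.7}, {"xyz": [0.02, -0.01, 0.0], "twist": [0, 0, -0.6], "jaw": 0.7}, {"xyz": [0.02, -0.01, 0.0], "twist": [0, 0, -0.6], "jaw": 0.7}, {"xyz": [0.02, -0.01, 0.0], "twist": [0, 0, -0.6], "jaw": 0.7}]}}

```text
clock: 1.77
tcp_pos: [0.5599, -0.203, 0.231]
orientation: [-0.0, 0.916, 0.401, -0.0]
wrist_force: [0.6, 0.3, -0.1]
finger_gap: 0.0596
```

Run:
```python
from h import *
go(.5742,-.1888,.23,.85)
c=cam('wrist'); save('w1.png',c['color']); print(c['eye'],slabs(c)[:4],blocks(c))
```

```text
xyz [0.0201 0.0009 0.001 ] twist [-0.0005  0.0002 -0.0246] tcp [ 0.5599 -0.203   0.231 ] yaw 0.8254 j [-0.48  0.35  0.1   1.32 -0.    0.26] F [ 0.6  0.3 -0.1] gap 0.0596 t 1.77
[ 0.50198144 -0.14692119  0.37377788] [(array([ 575.2, -187.2]), array([ 69.1, 168.2]), np.float32(0.8552))] [((array([ 575.5, -186.4]), array([16.1, 56.1]), np.float32(0.8487)), 0.1571, np.int32(2449))]
```

Request:
{"fn": "servo_tool", "kwargs": {"targets": [{"xyz": [0.0215, 0.0005, 0.0], "twist": [0, 0, -0.0245], "jaw": 0.7}, {"xyz": [0.0215, 0.0005, 0.0], "twist": [0, 0, -0.0245], "jaw": 0.7}, {"xyz": [0.0215, 0.0005, 0.02], "twist": [0, 0, -0.0245], "jaw": 0.7}, {"xyz": [0.0215, 0.0005, 0.04], "twist": [0, 0, -0.0245], "jaw": 0.7}, {"xyz": [0.0215, 0.0005, 0.06], "twist": [0, 0, -0.0245], "jaw": 0.7}, {"xyz": [0.0215, 0.0005, 0.075], "twist": [0, 0, -0.0245], "jaw": 0.7}, {"xyz": [0.0215, 0.0005, 0.09], "twist": [0, 0, -0.0245], "jaw": 0.7}, {"xyz": [0.0215, 0.0005, 0.1], "twist": [0, 0, -0.0245], "jaw": 0.7}, {"xyz": [0.0215, 0.0005, 0.104], "twist": [0, 0, -0.0245], "jaw": 0.7}, {"xyz": [0.0215, 0.0005, 0.104], "twist": [0, 0, -0.0245], "jaw": 0.7}, {"xyz": [0.0215, 0.0005, 0.104], "twist": [0, 0, -0.0245], "jaw": 0.7}]}}

```text
clock: 2.73
tcp_pos: [0.5752, -0.1877, 0.1278]
orientation: [0.0, 0.911, 0.413, 0.0]
wrist_force: [0.2, 0.1, -0.2]
finger_gap: 0.0596
```

Run:
```python
from h import *
go(.575,-.1875,.126,.85)
c=cam('wrist'); save('w2.png',c['color']); print(slabs(c)[:4],blocks(c))
c=cam('scene'); save('s2.png',c['color'][150:330,100:340].repeat(2,0).repeat(2,1))
```

```text
xyz [ 0.0001 -0.0003  0.0018] twist [ 0.0006 -0.      0.0021] tcp [ 0.5752 -0.1877  0.1278] yaw 0.8521 j [-0.45  0.42 -0.06  1.09 -0.    0.27] F [ 0.2  0.1 -0.2] gap 0.0596 t 2.73
[(array([ 575.1, -187.1]), array([ 68.9, 167.6]), np.float32(0.8561))] [((array([ 575.2, -186.3]), array([16.1, 56.8]), np.float32(0.8442)), 0.157, np.int32(6798)), ((array([ 553.7, -207.6]), array([14.7, 23.2]), np.float32(1.4975)), 0.1596, np.int32(2094)), ((array([ 599.6, -157.6]), array([14.3, 23.4]), np.float32(0.8582)), 0.1596, np.int32(2099))]
```

View pics/w2.png

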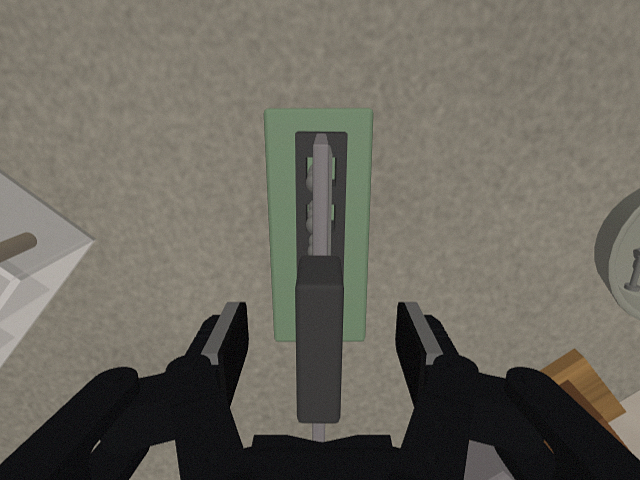

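The block, at about (320,340), sits centred between the two pads (225 and 420), and the slab and foot rail lie behind it. I'll close and lift.

Request:
{"fn": "servo_tool", "kwargs": {"targets": [{"xyz": [0, 0, 0], "twist": [0, 0, 0], "jaw": 0.0}, {"xyz": [0, 0, 0], "twist": [0, 0, 0], "jaw": 0.0}, {"xyz": [0, 0, 0], "twist": [0, 0, 0], "jaw": 0.0}, {"xyz": [0, 0, 0], "twist": [0, 0, 0], "jaw": 0.0}, {"xyz": [0, 0, 0], "twist": [0, 0, 0], "jaw": 0.0}, {"xyz": [0, 0, 0], "twist": [0, 0, 0], "jaw": 0.0}, {"xyz": [0, 0, 0], "twist": [0, 0, 0], "jaw": 0.0}, {"xyz": [0, 0, 0], "twist": [0, 0, 0], "jaw": 0.0}], "squeeze": 70}}

```text
clock: 3.5
tcp_pos: [0.5752, -0.1878, 0.1279]
orientation: [0.0, 0.911, 0.413, 0.0]
wrist_force: [-0.7, -0.4, 5.6]
finger_gap: 0.0151
```

Request:
{"fn": "servo_tool", "kwargs": {"targets": [{"xyz": [0, 0, -0.005], "twist": [0, 0, 0], "jaw": 0.0}, {"xyz": [0, 0, -0.012], "twist": [0, 0, 0], "jaw": 0.0}, {"xyz": [0, 0, -0.02], "twist": [0, 0, 0], "jaw": 0.0}, {"xyz": [0, 0, -0.03], "twist": [0, 0, 0], "jaw": 0.0}, {"xyz": [0, 0, -0.04], "twist": [0, 0, 0], "jaw": 0.0}, {"xyz": [0, 0, -0.05], "twist": [0, 0, 0], "jaw": 0.0}, {"xyz": [0, 0, -0.06], "twist": [0, 0, 0], "jaw": 0.0}, {"xyz": [0, 0, -0.065], "twist": [0, 0, 0], "jaw": 0.0}, {"xyz": [0, 0, -0.065], "twist": [0, 0, 0], "jaw": 0.0}, {"xyz": [0, 0, -0.065], "twist": [0, 0, 0], "jaw": 0.0}, {"xyz": [0, 0, -0.065], "twist": [0, 0, 0], "jaw": 0.0}, {"xyz": [0, 0, -0.065], "twist": [0, 0, 0], "jaw": 0.0}]}}

```text
clock: 4.5
tcp_pos: [0.5746, -0.1873, 0.1915]
orientation: [-0.001, 0.911, 0.413, -0.0]
wrist_force: [-0.2, 0.2, -3.3]
finger_gap: 0.0147
```

Run:
```python
from h import *
go(.575,-.1875,.192,.85)
c=cam('wrist'); print(slabs(c)[:4],blocks(c,.205,.24))
c=cam('scene'); save('s3.png',c['color'][80:300,80:340].repeat(2,0).repeat(2,1))
c=cam('top'); print(slabs(c))
```

```text
xyz [ 0.0001  0.0005 -0.0005] twist [-0.0013  0.0004  0.0025] tcp [ 0.5746 -0.1873  0.1915] yaw 0.8525 j [-0.45  0.38  0.05  1.24 -0.    0.27] F [-0.2  0.2 -3.3] gap 0.0147 t 4.5
[(array([ 574.8, -186.8]), array([ 69.1, 166.5]), np.float32(0.8567))] [((array([ 575.4, -183.5]), array([50.3, 50.8]), np.float32(0.0158)), 0.221, np.int32(12571)), ((array([ 543.9, -202.2]), array([ 1.9, 10.7]), np.float32(2.4316)), 0.2383, np.int32(152)), ((array([ 588.1, -151.8]), array([ 1.9, 10. ]), np.float32(2.3702)), 0.2384, np.int32(147))]
[(array([531.7, 199. ]), array([ 70. , 117.2]), np.float32(1.0651)), (array([ 564.8, -181.2]), array([ 70.4, 147.1]), np.float32(0.852))]
```

View pics/s3.png

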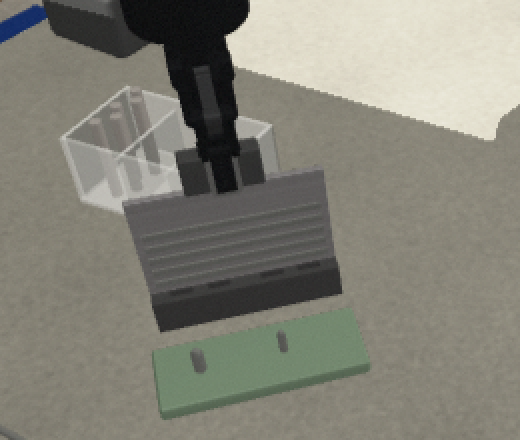

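The plate hangs level above the slab, showing its ribbed face. The bare pins are visible at about (198,360), thick, and (282,342), thin, in the crop. I'll turn it now.

Request:
{"fn": "servo_tool", "kwargs": {"targets": [{"xyz": [0, 0, 0], "twist": [0, 0, -0.06], "jaw": 0.0}, {"xyz": [0, 0, 0], "twist": [0, 0, -0.16], "jaw": 0.0}, {"xyz": [0, 0, 0], "twist": [0, 0, -0.28], "jaw": 0.0}, {"xyz": [0, 0, 0], "twist": [0, 0, -0.4], "jaw": 0.0}, {"xyz": [0, 0, 0], "twist": [0, 0, -0.52], "jaw": 0.0}, {"xyz": [0, 0, 0], "twist": [0, 0, -0.64], "jaw": 0.0}, {"xyz": [0, 0, 0], "twist": [0, 0, -0.76], "jaw": 0.0}, {"xyz": [0, 0, 0], "twist": [0, 0, -0.88], "jaw": 0.0}, {"xyz": [0, 0, 0], "twist": [0, 0, -1.0], "jaw": 0.0}, {"xyz": [0, 0, 0], "twist": [0, 0, -1.12], "jaw": 0.0}, {"xyz": [0, 0, 0], "twist": [0, 0, -1.24], "jaw": 0.0}, {"xyz": [0, 0, 0], "twist": [0, 0, -1.36], "jaw": 0.0}]}}

```text
clock: 5.65
tcp_pos: [0.5749, -0.1875, 0.192]
orientation: [-0.0, 0.445, 0.895, -0.0]
wrist_force: [0.6, -0.4, -2.4]
finger_gap: 0.015
```

Request:
{"fn": "servo_tool", "kwargs": {"targets": [{"xyz": [0, 0, 0], "twist": [0, 0, -0.12], "jaw": 0.0}, {"xyz": [0, 0, 0], "twist": [0, 0, -0.24], "jaw": 0.0}, {"xyz": [0, 0, 0], "twist": [0, 0, -0.36], "jaw": 0.0}, {"xyz": [0, 0, 0], "twist": [0, 0, -0.48], "jaw": 0.0}, {"xyz": [0, 0, 0], "twist": [0, 0, -0.6], "jaw": 0.0}, {"xyz": [0, 0, 0], "twist": [0, 0, -0.72], "jaw": 0.0}, {"xyz": [0, 0, 0], "twist": [0, 0, -0.84], "jaw": 0.0}, {"xyz": [0, 0, 0], "twist": [0, 0, -0.96], "jaw": 0.0}, {"xyz": [0, 0, 0], "twist": [0, 0, -1.08], "jaw": 0.0}, {"xyz": [0, 0, 0], "twist": [0, 0, -1.2], "jaw": 0.0}, {"xyz": [0, 0, 0], "twist": [0, 0, -1.32], "jaw": 0.0}, {"xyz": [0, 0, 0], "twist": [0, 0, -1.44], "jaw": 0.0}]}}

```text
clock: 6.65
tcp_pos: [0.5749, -0.1875, 0.192]
orientation: [-0.0, -0.256, 0.967, 0.0]
wrist_force: [-0.7, -0.2, -2.6]
finger_gap: 0.015
```

Request:
{"fn": "servo_tool", "kwargs": {"targets": [{"xyz": [0, 0, 0], "twist": [0, 0, -0.1], "jaw": 0.0}, {"xyz": [0, 0, 0], "twist": [0, 0, -0.2], "jaw": 0.0}, {"xyz": [0, 0, 0], "twist": [0, 0, -0.28], "jaw": 0.0}, {"xyz": [0, 0, 0], "twist": [0, 0, -0.33], "jaw": 0.0}, {"xyz": [0, 0, 0], "twist": [0, 0, -0.342], "jaw": 0.0}, {"xyz": [0, 0, 0], "twist": [0, 0, -0.342], "jaw": 0.0}, {"xyz": [0, 0, 0], "twist": [0, 0, -0.342], "jaw": 0.0}, {"xyz": [0, 0, 0], "twist": [0, 0, -0.342], "jaw": 0.0}]}}

```text
clock: 7.32
tcp_pos: [0.575, -0.1875, 0.1922]
orientation: [-0.0, -0.413, 0.911, 0.0]
wrist_force: [0.0, 0.1, -2.4]
finger_gap: 0.0148
```

Run:
```python
from h import *
go(.575,-.1875,.192,.855-np.pi)
c=cam('wrist'); save('w4.png',c['color']); np.save('pics/w4.npy',c); print(c['eye'],slabs(c)[:4])
for n in('scene','top'):
  c=cam(n); save(n+'4.png',c['color'][80:380,80:480].repeat(2,0).repeat(2,1)[:600,:800]); np.save('pics/'+n+'4.npy',c)
```

```text
xyz [-0.     -0.      0.0002] twist [ 0.0001 -0.0001 -0.003 ] tcp [ 0.575  -0.1875  0.1922] yaw -2.2896 j [-0.45  0.38  0.05  1.24 -0.   -2.87] F [ 0.   0.1 -2.4] gap 0.0148 t 7.32
[ 0.6349198  -0.23739928  0.33491315] [(array([582.2, 172. ]), array([30.1, 83.7]), np.float32(2.9454)), (array([ 576.7, -188.5]), array([ 69.1, 166.4]), np.float32(0.8558))]
```

View pics/w4.png

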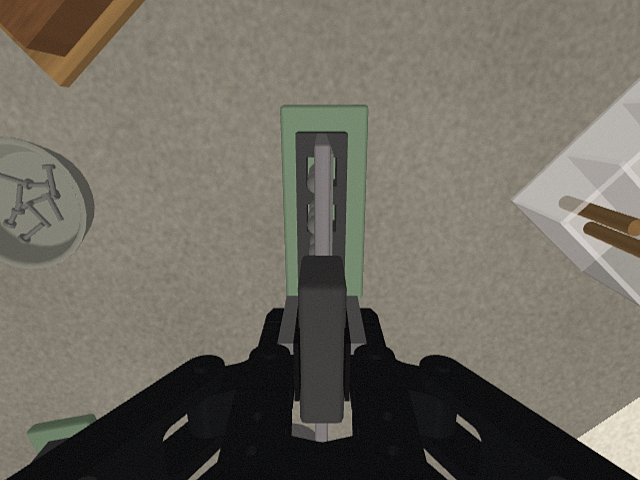

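View pics/scene4.png

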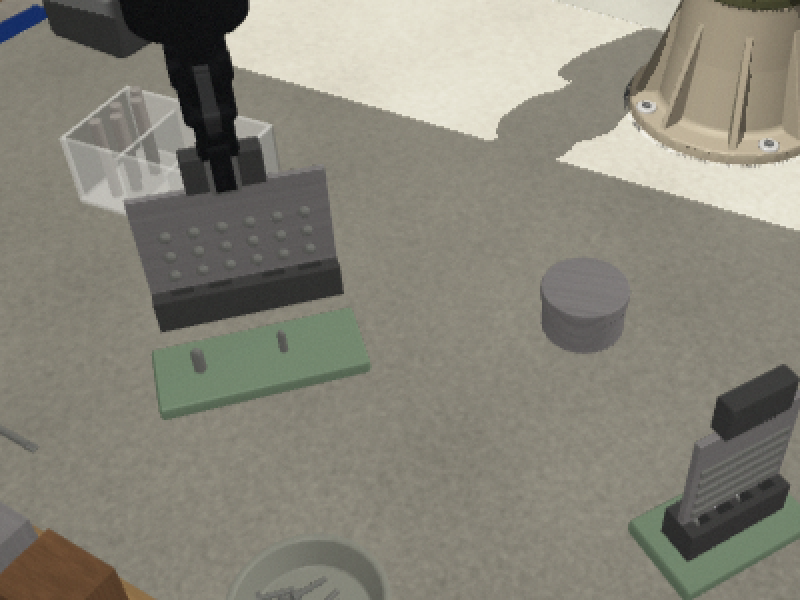

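The wrist view shows the rail (columns 296–348) over the slab (281–367). The scene view shows the studded face now turned toward the camera, with the pins bare below. I'll check the rail against the slab before lowering.

Run:
```python
from h import *
th=.855; ux=np.array([np.cos(th),np.sin(th)]); uy=np.array([-ux[1],ux[0]]); o=np.array([.575,-.1875])
for n in('w4','top4','scene4'):
    c=np.load('pics/'+n+'.npy',allow_pickle=True).item(); P=cloud(c); d=c['depth']>0
    h=cv2.cvtColor(c['color'],cv2.COLOR_RGB2HSV); g=cv2.inRange(h,(50,40,60),(85,160,255))>0
    near=(np.linalg.norm(P[...,:2]-o,axis=-1)<.12)&d
    for nm,m in(('slab',near&g&(abs(P[...,2]-.014)<.006)),('railtop',near&(abs(P[...,2]-.107)<.006)),('blocktop',near&(abs(P[...,2]-.2215)<.0035)&(h[...,2]<90))):
        Q=(P[m][:,:2]-o)*1000
        if len(Q)<30: print(n,nm,len(Q)); continue
        a,b=Q@ux,Q@uy; q=lambda v:np.round(np.percentile(v,[.5,50,99.5]),1)
        print(n,nm,len(Q),'x',q(a),'y',q(b),'z',np.round(np.median(P[m][:,2]),4))
```

```text
w4 slab 7355 x [-34.1 -12.4  34.7] y [-85.1 -32.8  78.4] z 0.0141
w4 railtop 3353 x [-12.5   7.   17.5] y [-67.8 -34.4  17.7] z 0.1066
w4 blocktop 7149 x [-17.8   1.9  21.9] y [-26.   -5.1  28.5] z 0.2214
top4 slab 1722 x [-36.6  14.9  32.5] y [-57.5  33.6  83.1] z 0.015
top4 railtop 478 x [-14.   10.7  15.8] y [-27.9  31.6  71. ] z 0.1076
top4 blocktop 250 x [-12.5   0.1  20.6] y [ 4.3 17.2 29.3] z 0.2222
scene4 slab 3142 x [-34.7   4.3  33.9] y [-86.3  -5.   80.4] z 0.0134
scene4 railtop 935 x [ 0.3  9.1 16.9] y [-69.6  -2.5  68.6] z 0.1062
scene4 blocktop 220 x [-6.4  6.4 22.3] y [-27.8  -2.5  26.9] z 0.2204
```

Request:
{"fn": "servo_tool", "kwargs": {"targets": [{"xyz": [0.0022, -0.0015, 0.01], "twist": [0, 0, -0.003], "jaw": 0.0}, {"xyz": [0.0022, -0.0015, 0.02], "twist": [0, 0, -0.003], "jaw": 0.0}, {"xyz": [0.0022, -0.0015, 0.03], "twist": [0, 0, -0.003], "jaw": 0.0}, {"xyz": [0.0022, -0.0015, 0.035], "twist": [0, 0, -0.003], "jaw": 0.0}, {"xyz": [0.0022, -0.0015, 0.035], "twist": [0, 0, -0.003], "jaw": 0.0}, {"xyz": [0.0022, -0.0015, 0.038], "twist": [0, 0, -0.003], "jaw": 0.0}, {"xyz": [0.0022, -0.0015, 0.041], "twist": [0, 0, -0.003], "jaw": 0.0}, {"xyz": [0.0022, -0.0015, 0.043], "twist": [0, 0, -0.003], "jaw": 0.0}, {"xyz": [0.0022, -0.0015, 0.045], "twist": [0, 0, -0.003], "jaw": 0.0}, {"xyz": [0.0022, -0.0015, 0.045], "twist": [0, 0, -0.003], "jaw": 0.0}]}}

```text
clock: 8.3
tcp_pos: [0.5746, -0.1901, 0.147]
orientation: [-0.0, -0.415, 0.91, 0.0]
wrist_force: [-0.6, 0.6, -2.6]
finger_gap: 0.0158
```

Run:
```python
from h import *
go(.5747,-.1900,.128,.855-np.pi)
c=cam('scene'); save('s5.png',cv2.resize(c['color'][150:300,130:290],None,fx=4,fy=4,interpolation=cv2.INTER_CUBIC))
```

```text
xyz [-0.0001 -0.      0.019 ] twist [ 0.0001 -0.0001  0.0009] tcp [ 0.5746 -0.1901  0.147 ] yaw -2.2857 j [-0.45  0.41 -0.03  1.14 -0.   -2.88] F [-0.6  0.6 -2.6] gap 0.0158 t 8.3
```

View pics/s5.png

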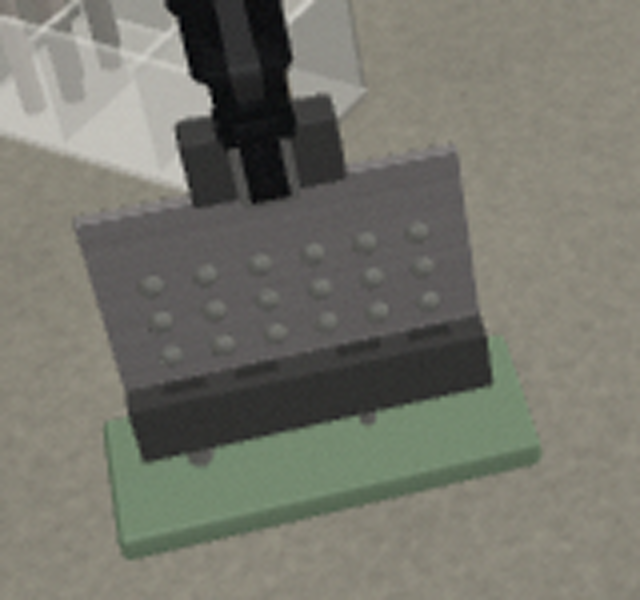

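The pin feet show at (202,455) and (368,415) under the rail. The underside is about 19 mm above the seat, below the pin tops, and the force is only the plate's weight, so the pins are in the holes. I'll keep lowering.

Request:
{"fn": "servo_tool", "kwargs": {"targets": [{"xyz": [0, 0, 0.003], "twist": [0, 0, 0], "jaw": 0.0}, {"xyz": [0, 0, 0.006], "twist": [0, 0, 0], "jaw": 0.0}, {"xyz": [0, 0, 0.009], "twist": [0, 0, 0], "jaw": 0.0}, {"xyz": [0, 0, 0.012], "twist": [0, 0, 0], "jaw": 0.0}, {"xyz": [0, 0, 0.015], "twist": [0, 0, 0], "jaw": 0.0}, {"xyz": [0, 0, 0.017], "twist": [0, 0, 0], "jaw": 0.0}, {"xyz": [0, 0, 0.018], "twist": [0, 0, 0], "jaw": 0.0}, {"xyz": [0, 0, 0.0185], "twist": [0, 0, 0], "jaw": 0.0}, {"xyz": [0, 0, 0.0185], "twist": [0, 0, 0], "jaw": 0.0}]}}

```text
clock: 9.1
tcp_pos: [0.5746, -0.1902, 0.1287]
orientation: [-0.0, -0.415, 0.91, 0.0]
wrist_force: [0.7, 0.3, -2.9]
finger_gap: 0.0149
```

Request:
{"fn": "servo_tool", "kwargs": {"targets": [{"xyz": [0, 0, 0.0008], "twist": [0, 0, 0], "jaw": 0.0}, {"xyz": [0, 0, 0.0008], "twist": [0, 0, 0], "jaw": 0.0}, {"xyz": [0, 0, 0.0008], "twist": [0, 0, 0], "jaw": 0.7}, {"xyz": [0, 0, 0.0008], "twist": [0, 0, 0], "jaw": 0.7}, {"xyz": [0, 0, 0.0008], "twist": [0, 0, 0], "jaw": 0.7}, {"xyz": [0, 0, 0.0008], "twist": [0, 0, 0], "jaw": 0.7}, {"xyz": [0, 0, 0.0008], "twist": [0, 0, 0], "jaw": 0.7}, {"xyz": [0, 0, 0.0008], "twist": [0, 0, 0], "jaw": 0.7}, {"xyz": [0, 0, 0.0008], "twist": [0, 0, 0], "jaw": 0.7}]}}

```text
clock: 9.85
tcp_pos: [0.5747, -0.1902, 0.1281]
orientation: [0.0, -0.415, 0.91, -0.0]
wrist_force: [0.5, -0.4, -0.1]
finger_gap: 0.0598
```

Request:
{"fn": "servo_tool", "kwargs": {"targets": [{"xyz": [0, 0, -0.01], "twist": [0, 0, 0], "jaw": 0.7}, {"xyz": [0, 0, -0.03], "twist": [0, 0, 0], "jaw": 0.7}, {"xyz": [0, 0, -0.05], "twist": [0, 0, 0], "jaw": 0.7}, {"xyz": [0, 0, -0.07], "twist": [0, 0, 0], "jaw": 0.7}, {"xyz": [0, 0, -0.09], "twist": [0, 0, 0], "jaw": 0.7}, {"xyz": [0, 0, -0.11], "twist": [0, 0, 0], "jaw": 0.7}, {"xyz": [0, 0, -0.12], "twist": [0, 0, 0], "jaw": 0.7}, {"xyz": [0, 0, -0.12], "twist": [0, 0, 0], "jaw": 0.7}, {"xyz": [0, 0, -0.12], "twist": [0, 0, 0], "jaw": 0.7}]}}

```text
clock: 10.6
tcp_pos: [0.5749, -0.1903, 0.2483]
orientation: [0.0, -0.415, 0.91, -0.0]
wrist_force: [0.2, 0.7, -0.3]
finger_gap: 0.0598
```

Run:
```python
from h import *
go(.5747,-.1900,.128,.855-np.pi)
for n in ('wrist','scene','top'):
    c=cam(n); print(n,slabs(c)[:3],*blocks(c),sep='\n  ')
    if n=='scene': save('s6.png',cv2.resize(c['color'][130:300,110:310],None,fx=3,fy=3,interpolation=cv2.INTER_CUBIC))
```

```text
xyz [-0.      0.0005  0.1203] twist [-0.0012  0.0003  0.0009] tcp [ 0.5749 -0.1903  0.2483] yaw -2.2857 j [-0.45  0.37  0.17  1.37 -0.   -2.88] F [ 0.2  0.7 -0.3] gap 0.0598 t 10.6
wrist
  [(array([ 576.2, -188.1]), array([ 69. , 167.3]), np.float32(0.8566))]
  ((array([ 574.9, -186.9]), array([15.8, 56.3]), np.float32(0.8487)), 0.157, np.int32(2093))
scene
  [(array([538. , 199.5]), array([ 71.9, 120.9]), np.float32(1.0611)), (array([ 580.3, -185.9]), array([ 77.6, 168.1]), np.float32(0.8567)), (array([  103.2, -1327.5]), array([ 80.8, 343.7]), np.float32(2.5247))]
  ((array([ 575.8, -189.3]), array([19.2, 55.8]), np.float32(0.857)), 0.1556, np.int32(424))
  ((array([533.1, 198.8]), array([16.9, 57.7]), np.float32(1.0539)), 0.156, np.int32(572))
top
  [(array([531.7, 199. ]), array([ 70.4, 117.6]), np.float32(1.0719)), (array([ 573.2, -188.7]), array([ 70.2, 168.8]), np.float32(0.8544))]
  ((array([ 574.2, -189.2]), array([16.5, 56.2]), np.float32(0.8481)), 0.1578, np.int32(477))
  ((array([532.2, 198.7]), array([16.6, 55.9]), np.float32(1.0643)), 0.1579, np.int32(506))
```

View pics/s6.png

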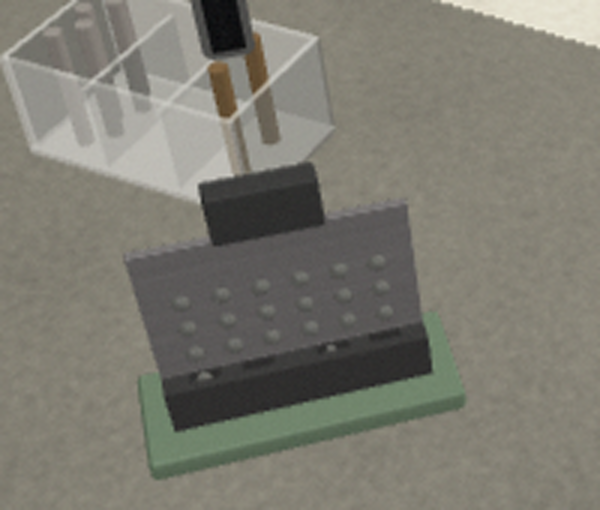

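The plate is home: the pins show in the rail windows at (205,375) and (332,348), the studs face the camera (robot's left), and the gripper is clear.

```bash
python3 -c "
from h import *
print(env.hand_in())"
```

```text
the job is handed in; nothing more can be done
None
```

I lifted the wide plate about 64 mm off its seat, turned it half round so its studs face the robot's left, and lowered it back over both pins. I then let go, backed off about 120 mm above the grasp and handed the job in at about 10.8 s.

- **Seating:** the block top is at the same height as at the start (0.157–0.158 m), and both pins show in the rail's windows.
- **Centring:** the grip block is within about 2 mm of the slab centre in the wrist and top views, and within 0.5 degrees of square.
- **Narrow plate:** it moved less than 1 mm in either fixed camera, which is within noise.
- **Forces:** every wrist force reading was under 6 N, and the gripper was touching nothing at the end.
- **Disagreements:** the cameras differ by up to about 3 mm on absolute position. The scene view's slab centre is about 5 mm off the others because its outline takes in the slab's side face, so I did not use it. While the plate hung in the gripper its rail sat about 2 mm off the slab centre; I corrected for that before lowering.

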